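# Clip the hanging tin onto the stand's eye

## Robot

A 6-joint arm with a two-finger parallel gripper is mounted at the origin on a cart in front of the work surface, level with it; the furniture and walls round the work are solid. World frame = base frame: x ahead of the robot, y to its left, z up, the work surface at z = 0. Lengths are in m, angles in rad, forces in N, time in s.
With the tool pointing down it reaches from about 0.35 to 0.975 m from the base axis. Payload 4.9 kg.
Tool frame: the origin (TCP) lies on the centre line of the jaws, within the pads' length; the fingertips stand 8 mm ahead of it and the grasp point (between the pads) lies 11 mm behind it; z points along the fingers, y is the line along which they close (so a half turn about z gives the same grasp; the last joint's range is limited). The gripper opens to 85 mm and grips with 20 to 120 N. Pads are 22 mm wide; open, the fingers measure 114 mm over their backs; the gripper's body (76 mm by 85 mm) begins 54 mm behind the grasp point. The pads swing forward as they close: fully open they stand 13 mm farther back than shut.
Start: joints at [-1.429, 0.053, 1.613, -0, 1.476, -0.119], TCP at [0.161, -0.604, 0.239] pointing down, gripper open.
Joint ranges: [-3.01, 3.01], [-1.01, 2.22], [0.06, 2.58], [-1.02, 4.17], [0.09, 2.62], [-3.14, 3.14]. Speed limits (rad/s): [2.57, 2.57, 3.14, 3.14, 3.14, 3.14].

## Interface

Orientations are given as a rotation vector (axis times angle).
In Python, from station import ctrl gives the robot as it stands.
- The arm moves only by the shell command python3 -m jog 'ROWS' [FORCE]. ROWS is rows parted by semicolons, their numbers by spaces, 1 to 20 of them, each of 7 numbers: the finger opening in m, then dx, dy, dz in m, then a rotation vector rx, ry, rz in rad; each row is the pose to reach, as a shift and turn from the pose commanded when the command began, along the tool's axes at that moment; what a row does not reach only later rows make up. A row lasts 1/12 s, in which the tool goes at most 0.0417 m and 0.125 rad, less where a joint would pass 70% of its speed; a pose out of reach is approached as far as the arm can. The fingers move at their own pace and stop on an object; FORCE is the grip in N (left out, the last holds). Time passes only in rows, so rows that do not move let the fingers close. It prints the time, the measured TCP pose, the force, the opening and the grip force at its end.
- ctrl.get_obs(): the state, without advancing time (a new reading comes with each control period).
- ctrl.get_image(name): name is "side" or "top" or "wrist"; returns the picture (420x560x3 uint8, red, green, blue); there is no depth.
- ctrl.camera_params(name): a dict with "fx", "fy", "cx", "cy" (pixels), "k1" (the pictures are not rectified: a ray, as slopes to the right and down, at radius r is drawn at 1 + k1 r^2 times it, then the intrinsics apply), "T" (4x4, takes a point from camera to world coordinates); the wrist camera has in their place "tool_from_camera" (4x4, takes a point from camera to tool coordinates, whose origin is the TCP and whose axes are the flange's). Camera axes: x right, y down, z forward; pixel columns grow to the right and rows downward; lengths in m; the calibration is good to about 2 mm. A picture is of the moment at which its call begins: read the wrist's pose just before it. camera_params takes no time and is no camera call.
- ctrl.finish_job(): hands the job in; it is judged then, once.
Trained networks look in the newest picture that a camera, given by its name, has taken for a name from the list of things; names that differ only in an ending like _2 or _b are one class to them, and where a whole thing is asked for, a point or a joint stands for the part that bears it (a point fixed in the world has none). Each returns a list of dicts, best first, with "p" (0 to 1); they miss things now and then, are a little off and sometimes report something else, mostly with a low value. They report only what shows in the picture. A call takes as long as a camera call. They do not tell look-alikes from the thing itself.
- ctrl.find_in(camera, thing): "extent" ([left, top, right, bottom] in pixels, round what is visible of it).
- ctrl.cut_out(camera, thing): "mask" (420x560 bool, what is visible of it) and "extent" ([left, top, right, bottom] in pixels, round what is visible of it).
- ctrl.tip_of(camera, thing): "xy" ([column, row] in pixels: a listed point, or the origin of a listed thing).
The state is a dict: "t": time; "q": joint angles; "dq": joint speeds; "effort": joint torques, N m; "tool_pos": TCP position; "tool_rot": TCP orientation; "contact_force": force on the tool from outside, world axes, zero at the start; "wrist_torque": the same for the moment, N m; "opening": finger opening in m; "grip_force": force on a finger pad.
Only numpy, scipy, OpenCV 4.12 (cv2) and the standard library are available. Lean on these libraries where they do the work, as an engineer would, in place of code of your own. Each camera call takes 0.05 s, during which the arm holds its last target. There are 200 camera calls.

## Task

The pepper mill stands in the space in front of the wire hanging stand: set it down upright on a free spot of the worktop, well away from the stand. Then take the small green tin by its yellow tab, push its snap hook onto the eye of the stand so that the red sprung gate gives way inward and snaps shut behind the eye's lower bar, and let the tin hang there freely by its hook. Leave the hand soap, the spice jar and the salt shaker standing where they are.

Things in the scene. Friction and masses are not known exactly. Their poses are not given: they have to be found in the camera images.
- tin: Green round tin, 72 mm across, 0.18 kg, upright; lid top 45 mm above its underside; on the lid, in its x-z plane, a yellow grip tab and, before it, a steel snap hook (see tab, hook_bend, gate). Origin: centre of its underside; z up; +x is the way the hook's mouth (red gate) faces, away from the tab. It hangs nearly upright from the hook.
- tab (a point): Grip point on the tin's yellow thumb tab: x = -30, z = 90 mm in the tin's frame. The tab is 22 mm along x, 10 mm thick along y, and stands from z = 45 to 107 mm: grip it from above across the 10 mm. Axes as the tin's.
- hook_bend (a point): Where the eye bar's centre rests when the tin hangs: tin frame x = 0, z = 86 mm. The hook is a closed loop of 6 mm wire: spine at x = -16 mm, arched top (inside peak z = 89, outside 95 mm at x = 0), nose at x = +16 mm that comes down to z = 75 mm, the gate below the nose. The loop's inside is 26 mm deep along x.
- gate (a joint): Red sprung gate of the hook: a 5 mm rod hinged at its foot (tin frame x = 16, z = 50 mm), reaching z = 74 mm, just under the nose. 0 = shut, its rest; grows to 1.3 rad swinging inward, towards the tab; never outward. A bar starts it with about 1.5 N, opens it wide with 4 N. Bar at x = 0, z = 66 mm in the loop: about 1 rad; it snaps shut once the bar is up in the arch.
- stand: Fixed hanging stand: wooden foot (100 x 80 x 16 mm, x 45 to 145 mm), post of 8 mm rod at x = 80 mm, level arm of 8 mm rod (centre line 188 mm high) from the post's top to above the origin, an upright wire eye hanging under its end. Origin: on the worktop straight below the eye; z up; +x from eye to post, so -x is the open side. Yaw within 0.3 rad of the world's.
- eye_bar (a point): Middle of the eye's lower bar, 150 mm above the worktop, on its centre line; axes as the stand's. The eye is a closed loop of 6 mm wire in the stand's y-z plane, lower bar along y, hole 28 mm wide and 32 mm high (3 to 35 mm above this point). The hook's nose goes through the hole, over the bar, along +x; the gate meets the bar from the -x side.
- mill: Wooden pepper mill, 58 mm across the foot, 170 mm high, 0.18 kg, upright, about 75 mm from the eye on the stand's open side, where the tin has to go. Origin: centre of its underside. Its round head is 48 mm wide at 140 mm height (a good grip); top knob 12 mm wide, 158 to 170 mm high. Free spots: the strip of worktop before the sink, x 0.35 to 0.42, y -0.15 to -0.30, is empty.
- soap: Bystander: white pump soap bottle with a blue pump, 47 x 76 x 166 mm, upright. Origin: centre of its underside; long side along y, spout to +y.
- jar: Bystander: glass spice jar with a green lid, 46 mm across, 106 mm high, upright. Origin: centre of its underside.
- shaker: Bystander: salt shaker with a grey cap, 44 mm across, 90 mm high, upright beside the eye, about 75 mm to the stand's +y. Origin: centre of its underside.
There are look-alikes about, which are no part of the job. Of the things that look like the tin, take the one that is farthest to the robot's right at the start.

How it is judged:
On the way, in this order (a step that is already met when the one before it is completed fails the run):
1. the pepper mill is well clear of the stand's eye (more than 130 mm) (horizontal distance between mill and eye_bar above 0.13 m), for 0.2 s.
2. the eye's bar presses the hook's gate inward (value of joint gate above 0.35 rad and distance between eye_bar and hook_bend below 0.035 m), for 0.04 s.
At the end, for the whole second after the job is handed in: Tin hangs at rest (<0.06 m/s, <0.35 rad tilt) with the eye's bar in the hook's top (76-94 mm above its underside, x ±13, y ±16 mm), gate shut (<0.1 rad). Mill upright on the worktop >130 mm from the eye. Soap, jar and shaker upright within 30 mm of their starts (x of eye_bar in the frame of tin between -0.013 and 0.013 m and y of eye_bar in the frame of tin between -0.016 and 0.016 m and z of eye_bar in the frame of tin between 0.076 and 0.094 m and value of joint gate below 0.1 rad and angle between tin's own z axis and vertical below 0.35 rad and linear speed of tin below 0.06 m/s and horizontal distance between mill and eye_bar above 0.13 m and angle between each of mill, soap, jar, shaker's own z axis and vertical below 0.15 rad and height (world z) of mill between -0.01 and 0.01 m and linear speed of mill below 0.03 m/s and distance of each of soap, jar, shaker from where it was at the start of the episode below 0.03 m); the robot touches nothing.
It fails at once if the hand soap is pushed more than 30 mm or tipped (distance of soap from where it was at the start of the episode above 0.03 m or angle between soap's own z axis and vertical above 0.35 rad).
It fails at once if the spice jar is pushed more than 30 mm or tipped (distance of jar from where it was at the start of the episode above 0.03 m or angle between jar's own z axis and vertical above 0.35 rad).
It fails at once if the salt shaker is pushed more than 30 mm or tipped (distance of shaker from where it was at the start of the episode above 0.03 m or angle between shaker's own z axis and vertical above 0.35 rad).
It fails at once if the pepper mill is tipped over (angle between mill's own z axis and vertical above 0.7 rad).
It also fails if it takes over 58 s, if anything falls off the work surface, if the arm or the gripper's body presses on something with over 40 N, if the wrist force passes 120 N, or if a joint passes its speed limit or range.

## Working session

There is one attempt and no reset: what is moved stays moved. The work goes in short steps, Python scripts to look and compute and a shell command to move; the robot and the scene stay as the last step left them, time stands still between calls to the robot, and variables do not carry over. Pictures are saved under pics/ and viewed, at most 10 in all, crops included, and the job is handed in when it is done.

```bash
ls; mkdir -p pics; cat > h.py <<'E'
import numpy as np, cv2
from station import ctrl
from scipy.spatial.transform import Rotation as R
def cam(n):
    p=ctrl.camera_params(n)
    if 'T' in p: T=np.array(p['T'])
    else:
        o=ctrl.get_obs(); W=np.eye(4); W[:3,:3]=R.from_rotvec(o['tool_rot']).as_matrix(); W[:3,3]=o['tool_pos']
        T=W@np.array(p['tool_from_camera'])
    return p,T
def ray(c,uv):
    p,T=c; d=np.array([(uv[0]-p['cx'])/p['fx'],(uv[1]-p['cy'])/p['fy']]); s=d.copy()
    for _ in range(20): s=d/(1+p['k1']*(s@s))
    v=T[:3,:3]@np.array([s[0],s[1],1.]); return T[:3,3],v/np.linalg.norm(v)
def proj(c,X):
    p,T=c; x=T[:3,:3].T@(np.asarray(X)-T[:3,3]); s=x[:2]/x[2]; s=s*(1+p['k1']*(s@s))
    return np.array([p['fx']*s[0]+p['cx'],p['fy']*s[1]+p['cy']])
def atz(c,uv,z):
    o,v=ray(c,uv); return o+v*(z-o[2])/v[2]
def tri(rs):
    A=sum(np.eye(3)-np.outer(v,v) for o,v in rs); b=sum((np.eye(3)-np.outer(v,v))@o for o,v in rs)
    X=np.linalg.solve(A,b); return X,max(np.linalg.norm(np.cross(X-o,v)) for o,v in rs)
def save(n,f): 
    im=ctrl.get_image(n); cv2.imwrite('pics/'+f,im[:,:,::-1]); return im
E
python3 - <<'E'
from h import *
a=save('side','a.png');b=save('top','b.png')
for n in ('side','top'):
    c=cam(n);print(n,c[0]['fx'],np.round(c[1],3).tolist())
    for t in ('tin','tab','hook_bend','stand','eye_bar','mill','soap','jar','shaker'):
        print(t,[(np.round(d['xy']).tolist(),round(d['p'],2)) for d in ctrl.tip_of(n,t)])
print(ctrl.get_obs()['t'], ctrl.get_obs()['tool_rot'],ctrl.camera_params('wrist')['tool_from_camera'])
cv2.imwrite('pics/ab.png',cv2.resize(np.vstack([a,b])[:,:,::-1],None,fx=.71,fy=.71))
E
```

```text
pics
side 487.9804169574547 [[-0.024, -0.472, 0.881, -0.563], [-0.999, 0.033, -0.009, 0.302], [-0.025, -0.881, -0.473, 0.679], [0.0, 0.0, 0.0, 1.0]]
tin [([295.0, 253.0], 0.96), ([203.0, 240.0], 0.94), ([166.0, 261.0], 0.58)]
tab [([151.0, 234.0], 0.92), ([290.0, 228.0], 0.68), ([190.0, 212.0], 0.6)]
hook_bend [([296.0, 224.0], 0.84), ([196.0, 210.0], 0.82), ([160.0, 228.0], 0.66)]
stand [([373.0, 234.0], 0.62)]
eye_bar [([377.0, 188.0], 0.8)]
mill [([373.0, 247.0], 0.77), ([379.0, 186.0], 0.35)]
soap [([230.0, 255.0], 0.68)]
jar []
shaker []
top 512.743683159002 [[-0.026, -0.987, 0.16, 0.347], [-1.0, 0.026, -0.002, 0.306], [-0.002, -0.16, -0.987, 1.13], [0.0, 0.0, 0.0, 1.0]]
tin [([157.0, 245.0], 0.85), ([193.0, 212.0], 0.72), ([303.0, 238.0], 0.56)]
tab [([298.0, 243.0], 0.92), ([136.0, 256.0], 0.7), ([172.0, 200.0], 0.7)]
hook_bend [([308.0, 235.0], 0.92), ([148.0, 237.0], 0.73), ([187.0, 201.0], 0.59)]
stand [([397.0, 204.0], 0.71)]
eye_bar [([410.0, 184.0], 0.97)]
mill [([384.0, 234.0], 0.85)]
soap [([228.0, 246.0], 0.91)]
jar [([266.0, 202.0], 0.76)]
shaker [([360.0, 203.0], 0.92), ([305.0, 237.0], 0.6), ([309.0, 234.0], 0.25)]
1.0 [3.11486554e+00 4.08506566e-01 1.01285576e-05] [[-1.24176277e-03 -9.56984188e-01 -2.90137419e-01  7.31094524e-02]
 [ 9.99999078e-01 -1.34779963e-03  1.65650169e-04 -8.20653057e-04]
 [-5.49571699e-04 -2.90136946e-01  9.56984979e-01 -1.34496843e-01]
 [ 0.00000000e+00  0.00000000e+00  0.00000000e+00  1.00000000e+00]]
```

View pics/a.png

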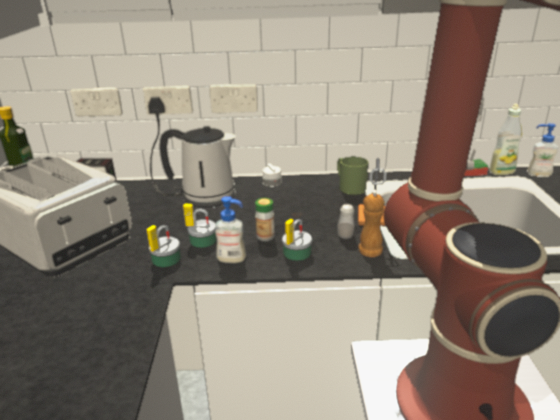

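View pics/b.png

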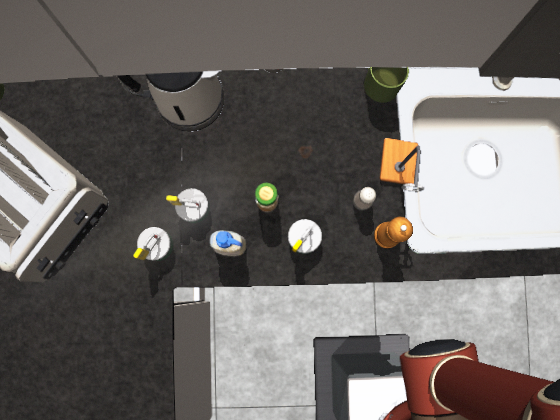

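Side view: look-alike tins at (297,240), (203,230) and (165,250). Top view: the same tins at (305,236), (190,204) and (153,243). Farthest right (−y) is the one at (305,236) top and (297,240) side. The mill is at (372,225) side and (395,232) top, in front of the stand foot at (400,160) top.

```bash
python3 - <<'E'
from h import *
s,t=cam('side'),cam('top')
def T(n,a,b): X,e=tri([ray(s,a),ray(t,b)]); print(n,np.round(X,4),round(e,4))
T('tin',(295,253),(303,238));T('tab',(290,228),(298,243));T('bend',(296,224),(308,235));T('eye',(377,188),(410,184));T('mill',(373,247),(384,234))
T('soap',(230,255),(228,246)); T('millknob',(373.5,196),(401,226))
for n,uv in (('jar',(266,202)),('shaker',(360,203)),('mill',(384,234)),('tin',(303,238)),('foot',(397,204))): print(n,np.round(atz(t,uv,0),3))
# foot corners at z=.016
for uv in ((387,139),(419,142),(381,183),(414,186)): print(np.round(atz(t,uv,.016),3))
c=cv2.imread('pics/b.png'); a=cv2.resize(c[205:265,270:350],None,fx=5,fy=5,interpolation=2); b=cv2.resize(c[130:205,350:430],None,fx=5,fy=5,interpolation=2)
cv2.imwrite('pics/c.png',np.hstack([cv2.copyMakeBorder(a,0,75,0,0,0),b]))
E
```

```text
tin [ 4.633e-01  2.504e-01 -2.000e-04] 0.0022
tab [0.4446 0.2639 0.084 ] 0.0009
bend [0.4604 0.2458 0.0856] 0.0037
eye [0.5528 0.0363 0.13  ] 0.0011
mill [0.4658 0.0624 0.0074] 0.006
soap [0.4488 0.4138 0.01  ] 0.0002
millknob [0.4656 0.0648 0.152 ] 0.0001
jar [0.546 0.328 0.   ]
shaker [0.539 0.117 0.   ]
mill [0.467 0.067 0.   ]
tin [0.463 0.248 0.   ]
foot [0.534 0.033 0.   ]
[0.682 0.05  0.016]
[ 0.674 -0.024  0.016]
[0.58  0.07  0.016]
[ 0.571 -0.004  0.016]
```

View pics/c.png

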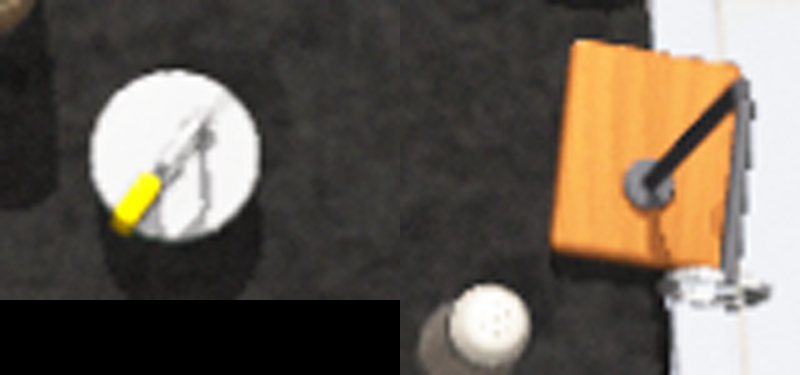

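```bash
T="0.085 0.396 -0.478 -0.061 0 0 -2.72"; python3 -m jog '0.085 0.02 -0.024 -0.03 0 0 -0.12; 0.085 0.396 -0.478 -0.061 0 0 -2.72; 0.085 0.396 -0.478 -0.061 0 0 -2.72; 0.085 0.396 -0.478 -0.061 0 0 -2.72; 0.085 0.396 -0.478 -0.061 0 0 -2.72; 0.085 0.396 -0.478 -0.061 0 0 -2.72; 0.085 0.396 -0.478 -0.061 0 0 -2.72; 0.085 0.396 -0.478 -0.061 0 0 -2.72; 0.085 0.396 -0.478 -0.061 0 0 -2.72; 0.085 0.396 -0.478 -0.061 0 0 -2.72; 0.085 0.396 -0.478 -0.061 0 0 -2.72; 0.085 0.396 -0.478 -0.061 0 0 -2.72; 0.085 0.396 -0.478 -0.061 0 0 -2.72; 0.085 0.396 -0.478 -0.061 0 0 -2.72; 0.085 0.396 -0.478 -0.061 0 0 -2.72; 0.085 0.396 -0.478 -0.061 0 0 -2.72; 0.085 0.396 -0.478 -0.061 0 0 -2.72; 0.085 0.396 -0.478 -0.061 0 0 -2.72; 0.085 0.396 -0.478 -0.061 0 0 -2.72; 0.085 0.396 -0.478 -0.061 0 0 -2.72'
cat >> h.py <<'E'
def go(target,yaw):
    """shift/turn in the present tool axes to TCP target, tool down, tool-x heading yaw"""
    o=ctrl.get_obs(); W=R.from_rotvec(o['tool_rot'])
    G=R.from_euler('z',yaw)*R.from_rotvec([np.pi,0,0])
    print('t',round(o['t'],2),'shift',np.round(W.inv().apply(np.array(target)-o['tool_pos']),4),'turn',np.round((W.inv()*G).as_rotvec(),4))
def tips(n,things):
    save(n,'tmp.png'); c=cam(n); out={}
    for t in things: out[t]=[(np.round(d['xy'],1).tolist(),round(d['p'],2)) for d in ctrl.tip_of(n,t)]; print(t,out[t])
    return c,out
E
python3 - <<'E'
from h import *
o=ctrl.get_obs();print(o['q'],o['t'])
save('wrist','w1.png');c=cam('wrist');print(c[0]['fx'])
for t in ('eye_bar','mill','shaker','stand'): print(t,[(np.round(d['xy'],1).tolist(),round(d['p'],2)) for d in ctrl.tip_of('wrist',t)])
for X in ((.538,.04,.15),(.466,.064,0),(.466,.064,.17)): print(proj(c,X))
import pickle; pickle.dump((c),open('w1.pkl','wb'))
E
```

```text
t: 2.67
tool_pos: [0.4205, -0.0396, 0.3004]
tool_rot: [0.591, 3.085, -0.0]
contact_force: [-1.2, -0.3, 0.7]
opening: 0.0849
grip_force: 0.0
[-2.70373115e-01 -4.88579394e-01  1.97275608e+00 -5.05215629e-05
  1.65711736e+00 -1.46235683e+00] 2.6667
371.69527051455935
eye_bar [([417.0, 279.0], 0.81)]
mill [([374.3, 158.6], 0.83)]
shaker [([433.8, 202.9], 0.81)]
stand []
[415.66668718 281.75268109]
[374.01328284 162.02124609]
[430.53351799 203.39958399]
```

View pics/w1.png

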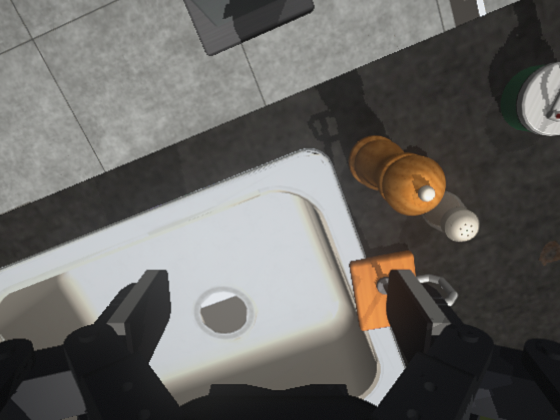

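The wrist view shows the mill's foot at about (378,160) and its knob at (427,194). The shaker cap is at (461,226), and the eye is partly hidden by a finger at (440,288). The predictions agree to within a few millimetres. Now the mill pre-grasp.

```bash
python3 - <<'E'
from h import *
import pickle
c=pickle.load(open('w1.pkl','rb')); s,t=cam('side'),cam('top')
print('knob',tri([ray(c,(427,194)),ray(t,(401,226)),ray(s,(373.5,196))]))
print(atz(c,(427,194),.168),atz(c,(376,159),.0),atz(c,(413,183),.14))
print('eye w/top z.15',atz(t,(410,184),.15),atz(t,(413.6,187.4),.15),atz(c,(417,279),.15),tri([ray(c,(417,279)),ray(t,(410,184))]))
print('shaker',atz(c,(461,226),.088))
go((.463,.064,.245),2.98)
E
```

```text
knob (array([0.46459305, 0.06614488, 0.15355705]), np.float64(0.0019100499460106986))
[0.45881552 0.0640146  0.168     ] [0.46342058 0.06723903 0.        ] [0.4569848  0.06383937 0.14      ]
eye w/top z.15 [0.54864618 0.04066199 0.15      ] [0.54164617 0.03388968 0.15      ] [0.53588456 0.04175499 0.15      ] (array([0.54748122, 0.04108512, 0.13859554]), np.float64(0.004703655502647726))
shaker [0.53552866 0.10942967 0.088     ]
t 2.92 shift [0.     0.1123 0.0554] turn [ 1.000e-04  2.000e-04 -2.269e-01]
```

```bash
python3 -m jog '0.085 0.002 0.04 0.02 0 0 -0.12; 0.085 0.002 0.08 0.04 0 0 -0.227; 0.085 0.002 0.112 0.055 0 0 -0.227;0.085 0.002 0.112 0.055 0 0 -0.227'
python3 - <<'E'
from h import *
import pickle
c,o=tips('wrist',('eye_bar','mill','shaker','stand')); pickle.dump(c,open('w2.pkl','wb'))
import shutil; shutil.copy('pics/tmp.png','pics/w2.png')
for X in ((.538,.04,.15),(.461,.065,0),(.461,.065,.17)): print(proj(c,X))
E
```

```text
t: 3.25
tool_pos: [0.4598, 0.069, 0.2408]
tool_rot: [-0.243, -3.125, -0.003]
contact_force: [-0.5, -0.5, -0.6]
opening: 0.0851
grip_force: 0.0
eye_bar [([254.9, 322.1], 0.56)]
mill [([274.2, 172.7], 0.82)]
shaker [([529.8, 210.6], 0.57), ([330.3, 236.9], 0.56)]
stand []
[257.63223337 324.57550573]
[276.45336508 170.89055194]
[275.01593488 227.66355379]
```

View pics/w2.png

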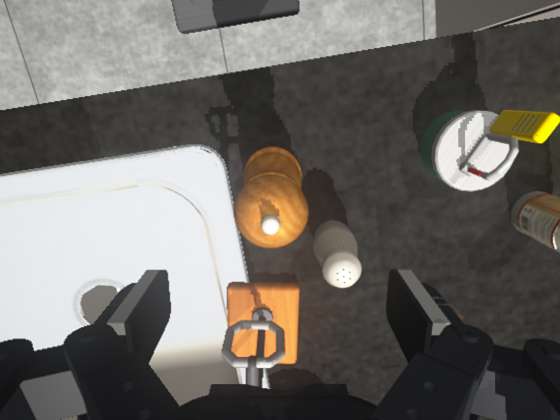

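The mill knob shows at (270,225), and the eye ring spans (224–285, 322–365) with its lower bar at about (254,323). The tin stands at (475,150). The fingers straddle the mill, so I go down.

```bash
python3 - <<'E'
from h import *
import pickle
c=cam('wrist');t=cam('top');s=cam('side')
c1=pickle.load(open('w1.pkl','rb'))
print(ctrl.get_obs()['tool_pos'],atz(c,(270,225),.168),atz(c,(275,163),0),atz(c,(270,205),.14))
print('eye',atz(c,(254.5,322.5),.15),tri([ray(c,(254.5,322.5)),ray(s,(377,188)),ray(t,(410,184))]),tri([ray(c,(254.5,322.5)),ray(s,(377,188))]))
go((.461,.066,.130),2.98)
E
```

```text
[0.46115151 0.06375933 0.24640569] [0.46279112 0.05870267 0.168     ] [0.45638324 0.06142562 0.        ] [0.45859721 0.0588124  0.14      ]
eye [0.54079612 0.03377234 0.15      ] (array([0.55360297, 0.03410454, 0.12963749]), np.float64(0.004018221006123024)) (array([0.55619775, 0.03306846, 0.12789703]), np.float64(0.003419393114233958))
t 3.5 shift [0.0007 0.0022 0.1164] turn [-0.0001  0.0018  0.0008]
```

```bash
python3 -m jog '0.085 0.001 -0.003 0.035 0 0 0;0.085 0.001 -0.003 0.07 0 0 0;0.085 0.001 -0.003 0.1 0 0 0;0.085 0.001 -0.003 0.116 0 0 0;0.04 0.001 -0.003 0.116 0 0 0;0.04 0.001 -0.003 0.116 0 0 0;0.04 0.001 -0.003 0.116 0 0 0;0.04 0.001 -0.003 0.116 0 0 0;0.04 0.001 -0.003 0.116 0 0 0' 35
python3 -c "
from h import *
go((.40,-.20,.33),2.98);go((.385,-.20,.130),2.98)"
```

```text
t: 4.25
tool_pos: [0.4612, 0.0615, 0.1322]
tool_rot: [0.249, 3.127, -0.0]
contact_force: [0.4, 0.4, 4.1]
opening: 0.0474
grip_force: 36.3
t 4.25 shift [ 0.018  -0.2678 -0.198 ] turn [0.0003 0.0049 0.0024]
t 4.25 shift [ 0.0338 -0.2702  0.002 ] turn [0.0003 0.0049 0.0024]
```

```bash
python3 -m jog '0.04 0 0 -0.015 0 0 0;0.04 0.003 0 -0.04 0 0 0;0.04 0.012 -0.03 -0.05 0 0 0;0.04 0.02 -0.07 -0.05 0 0 0;0.04 0.025 -0.11 -0.05 0 0 0;0.04 0.03 -0.15 -0.05 0 0 0;0.04 0.034 -0.19 -0.05 0 0 0;0.04 0.034 -0.23 -0.05 0 0 0;0.04 0.034 -0.26 -0.04 0 0 0;0.04 0.034 -0.27 -0.02 0 0 0;0.04 0.034 -0.27 -0.008 0 0 0;0.04 0.034 -0.27 -0.002 0 0 0;0.04 0.034 -0.27 0 0 0 0;0.04 0.034 -0.27 0 0 0 0'
python3 -c "
from h import *
go((.385,-.20,.130),2.98)"
```

```text
t: 5.42
tool_pos: [0.3849, -0.1993, 0.1322]
tool_rot: [0.247, 3.128, -0.002]
contact_force: [-1.0, 1.5, 8.6]
opening: 0.0468
grip_force: 37.8
t 5.42 shift [-0.0002 -0.0007  0.0022] turn [-0.0007  0.0038  0.0039]
```

```bash
python3 -m jog '0.065 0 0 0 0 0 0;0.085 0 0 0 0 0 0;0.085 0 0 0 0 0 0;0.085 0 0 -0.03 0 0 0;0.085 0 0 -0.07 0 0 0;0.085 0 0.01 -0.11 0 0 0;0.085 0.001 0.05 -0.12 0 0 0.06;0.085 0.003 0.09 -0.12 0 0 0.12;0.085 0.004 0.13 -0.12 0 0 0.18;0.085 0.005 0.17 -0.12 0 0 0.24;0.085 0.006 0.21 -0.12 0 0 0.3;0.085 0.008 0.25 -0.12 0 0 0.36;0.085 0.009 0.29 -0.12 0 0 0.42;0.085 0.01 0.33 -0.12 0 0 0.48;0.085 0.012 0.37 -0.12 0 0 0.54;0.085 0.013 0.41 -0.12 0 0 0.6;0.085 0.014 0.445 -0.12 0 0 0.66;0.085 0.015 0.468 -0.12 0 0 0.69;0.085 0.015 0.468 -0.12 0 0 0.69;0.085 0.015 0.468 -0.12 0 0 0.69'
python3 - <<'E'
from h import *
print(ctrl.get_obs()['q'])
c,o=tips('wrist',('tab','hook_bend','tin','gate'))
import shutil; shutil.copy('pics/tmp.png','pics/w3.png')
s=cam('side'); t=cam('top')
ctrl.get_image('top');print('mill',[(d['xy'],d['p'],atz(t,d['xy'],0)) for d in ctrl.tip_of('top','mill')])
for uv,z in ((o['tab'][0][0],.09),(o['hook_bend'][0][0],.086)): print(atz(c,uv,z))
print(tri([ray(c,o['tab'][0][0]),ray(t,(298,243)),ray(s,(290,228))]),tri([ray(c,o['hook_bend'][0][0]),ray(t,(308,235)),ray(s,(296,224))]))
E
```

```text
t: 7.08
tool_pos: [0.4416, 0.2662, 0.2486]
tool_rot: [-1.289, -2.864, 0.002]
contact_force: [0.2, -0.7, 0.4]
opening: 0.0852
grip_force: 0.0
[ 3.98218706e-01 -2.17289635e-01  1.85161499e+00 -2.61625995e-04
  1.50890880e+00 -3.27047074e-01]
tab [([274.5, 187.4], 0.8)]
hook_bend [([282.5, 218.2], 0.79)]
tin [([508.1, 60.5], 0.9), ([284.2, 194.1], 0.8)]Traceback (most recent call last):
  File "<stdin>", line 3, in <module>
  File "h.py", line 32, in tips
    for t in things: out[t]=[(np.round(d['xy'],1).tolist(),round(d['p'],2)) for d in ctrl.tip_of(n,t)]; print(t,out[t])
                                                                                     ~~~~~~~~~~~^^^^^
ValueError: it knows: eye_bar, hook_bend, jar, mill, shaker, soap, stand, tab, tin
```

```bash
python3 - <<'E'
from h import *
cv2.imwrite('pics/w3.png',cv2.resize(cv2.imread('pics/tmp.png')[100:300,180:400],None,fx=3,fy=3,interpolation=2))
c=cam('wrist');s=cam('side'); t=cam('top')
ctrl.get_image('top');print('mill',[(d['xy'],d['p'],atz(t,d['xy'],0)) for d in ctrl.tip_of('top','mill')])
A,B=(274.5,187.4),(282.5,218.2)
a,b=atz(c,A,.09),atz(c,B,.086);print(a,b,np.arctan2(*(b-a)[[1,0]]))
print(tri([ray(c,A),ray(t,(298,243)),ray(s,(290,228))]),tri([ray(c,B),ray(t,(308,235)),ray(s,(296,224))]))
E
```

```text
mill [([500.5, 269.9], 0.66, array([ 0.37670071, -0.19897715,  0.        ]))]
[0.43908421 0.26240955 0.09      ] [0.46246418 0.24583099 0.086     ] -0.6168023683900592
(array([0.44209496, 0.26318575, 0.08570706]), np.float64(0.0028358011712813027)) (array([0.46148613, 0.24573745, 0.08514901]), np.float64(0.0038059936042677414))
```

View pics/w3.png

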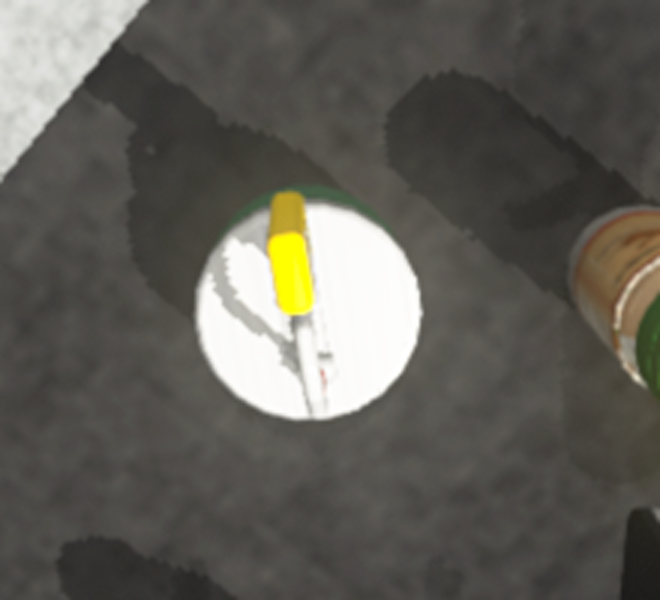

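The crop shows the tab's bright top face from (276,178) to (279,204) in full-frame pixels. The hook runs on to (285,233), with the red gate beside it.

```bash
python3 - <<'E'
from h import *
c=cam('wrist')
a=atz(c,(276,178.5),.107);b=atz(c,(279,204.3),.107);h=atz(c,(283,218.3),.095);n=atz(c,(285.2,230),.09);l=atz(c,(180+309/3,100+309/3),.045)
m=(a+b)/2;print(a,b,m,h,n,'lid',l)
for p,q in((a,b),(m,h),(m,n)): print(np.arctan2(*(q-p)[[1,0]]))
go((m[0],m[1],.081),np.pi-.66)
E
```

```text
[0.43286181 0.27178877 0.107     ] [0.44812894 0.25785158 0.107     ] [0.44049538 0.26482018 0.107     ] [0.46094154 0.24827614 0.095     ] [0.47042991 0.24043014 0.09      ] lid [0.4626329  0.24733893 0.045     ]
-0.7398906310047045
-0.6802960828924897
-0.6836880266378427
t 7.38 shift [ 0.0017 -0.001   0.1684] turn [ 0.0002  0.0002 -0.1902]
```

```bash
python3 -m jog '0.05 0.002 -0.001 0.04 0 0 -0.1;0.05 0.002 -0.001 0.08 0 0 -0.17;0.05 0.002 -0.001 0.12 0 0 -0.17;0.05 0.002 -0.001 0.15 0 0 -0.17;0.05 0.002 -0.001 0.168 0 0 -0.17;0.05 0.002 -0.001 0.168 0 0 -0.17;0.0 0.002 -0.001 0.168 0 0 -0.17;0.0 0.002 -0.001 0.168 0 0 -0.17;0.0 0.002 -0.001 0.168 0 0 -0.17;0.0 0.002 -0.001 0.168 0 0 -0.17;0.0 0.002 -0.001 0.168 0 0 -0.17;0.0 0.002 -0.001 0.168 0 0 -0.17' 60
python3 -c "
from h import *
save('wrist','w4.png')
o=ctrl.get_obs();print(R.from_rotvec(o['tool_rot']).as_matrix())"
```

```text
t: 8.38
tool_pos: [0.4417, 0.2666, 0.0837]
tool_rot: [1.045, 2.96, 0.004]
contact_force: [-1.4, 1.4, 6.4]
opening: 0.0092
grip_force: 61.6
[[-0.77850142  0.62763111  0.00383873]
 [ 0.62763951  0.77850267  0.00149909]
 [-0.00204758  0.00357638 -0.99999151]]
```

View pics/w4.png

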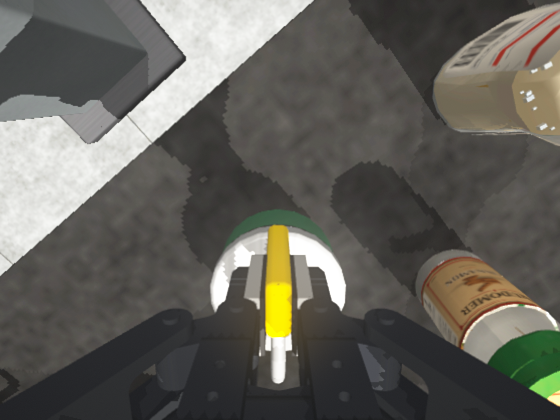

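The tab is gripped and centred between the pads at (278,300), with the hook in line below at (278,360). I lift it and carry it to a first viewing pose.

```bash
python3 -m jog '0 0 0 -0.03 0 0 0;0 0 0 -0.065 0 0 0;0 -0.01 -0.015 -0.095 0 0 -0.07;0 -0.03 -0.045 -0.117 0 0 -0.17;0 -0.045 -0.075 -0.117 0 0 -0.28;0 -0.06 -0.1 -0.117 0 0 -0.39;0 -0.075 -0.125 -0.117 0 0 -0.48;0 -0.082 -0.135 -0.117 0 0 -0.52;0 -0.082 -0.135 -0.117 0 0 -0.52;0 -0.082 -0.135 -0.117 0 0 -0.52;0 -0.082 -0.135 -0.117 0 0 -0.52'
cat > look.py <<'E'
from h import *
import pickle,sys
f=sys.argv[1]; c=cam('wrist'); save('wrist',f+'.png'); pickle.dump(c,open(f+'.pkl','wb'))
print(ctrl.get_obs()['tool_pos'],[(d['xy'],d['p']) for d in ctrl.tip_of('wrist','eye_bar')],[(d['extent'],d['p']) for d in ctrl.find_in('wrist','stand')])
E
python3 look.py v1
```

```text
t: 9.35
tool_pos: [0.4192, 0.1098, 0.1982]
tool_rot: [-0.25, -3.131, -0.001]
contact_force: [-0.1, -1.0, -1.5]
opening: 0.0091
grip_force: 60.4
[0.41918789 0.11004647 0.19819303] [] [([258.6, 351.6, 269.3, 386.9], 0.63)]
```

```bash
python3 -m jog '0 0 -0.04 0 0 0 0;0 0 -0.08 0 0 0 0;0 0 -0.12 0 0 0 0;0 0 -0.15 0 0 0 0;0 0 -0.15 0 0 0 0;0 0 -0.15 0 0 0 0;0 0 -0.15 0 0 0 0'
python3 look.py v2; python3 - <<'E'
import cv2,numpy as np
a=cv2.imread('pics/v1.png');b=cv2.imread('pics/v2.png')
cv2.imwrite('pics/v12.png',np.hstack([a[120:,:400],b[120:,160:]]))
E
```

```text
t: 10.08
tool_pos: [0.3957, -0.0382, 0.1983]
tool_rot: [-0.249, -3.132, -0.001]
contact_force: [0.2, -0.7, -2.0]
opening: 0.009
grip_force: 60.7
[ 0.39571867 -0.03783263  0.19822882] [] [([400.9, 366.9, 409.7, 379.4], 0.66)]
```

View pics/v12.png

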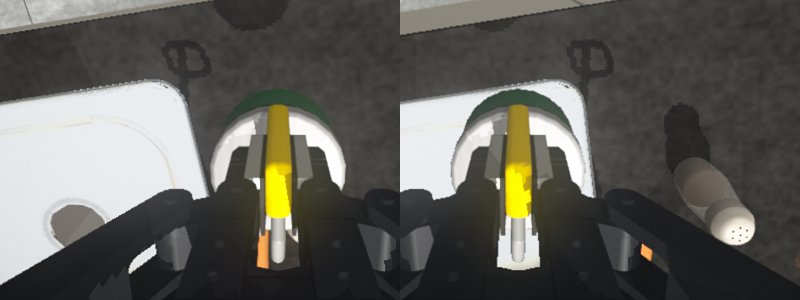

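The eye is hidden by the closed gripper in both wrist views. The w1 and w2 pictures were paired with poses read after the shot, so I recompute with the printed poses and fit the stand model.

```bash
python3 - <<'E'
from h import *
def camp(pos,rot):
    p=ctrl.camera_params('wrist'); W=np.eye(4); W[:3,:3]=R.from_rotvec(rot).as_matrix(); W[:3,3]=pos; return p,W@np.array(p['tool_from_camera'])
c1=camp([.4205,-.0396,.3004],[.591,3.085,0]); c2=camp([.4598,.069,.2408],[-.243,-3.125,-.003]); t=cam('top'); s=cam('side')
print('knob',atz(c1,(427,194),.168),atz(c2,(270,225),.168))
for n,c,u in (('c1',c1,(417,279)),('c2',c2,(254.5,322.5)),('top',t,(410,184)),('side',s,(377,188))): print(n,atz(c,u,.15))
print(tri([ray(c1,(417,279)),ray(c2,(254.5,322.5)),ray(t,(410,184)),ray(s,(377,188))]))
ctrl.get_image('top');ctrl.get_image('side')
for n in('top','side'):
  im=save(n,n+'5.png')
  for th in('eye_bar','hook_bend','tab'): print(n,th,[(np.round(d['xy'],1),round(d['p'],2)) for d in ctrl.tip_of(n,th)])
a=cv2.imread('pics/w2.png')[260:400,190:330]; a=cv2.resize(a,(400,400),interpolation=2)
b=cv2.imread('pics/side5.png')[130:230,320:420]; b=cv2.resize(b,(400,400),interpolation=2)
cv2.imwrite('pics/d.png',np.hstack([a,b]))
E
```

```text
knob [0.45925123 0.06417868 0.168     ] [0.45882337 0.06461436 0.168     ]
c1 [0.53624668 0.04168009 0.15      ]
c2 [0.53457899 0.0408634  0.15      ]
top [0.54864618 0.04066199 0.15      ]
side [0.51175732 0.04712559 0.15      ]
(array([0.54814013, 0.03941578, 0.13321301]), np.float64(0.005470092021371951))
top eye_bar [(array([412.4, 186.8]), 0.83), (array([461.1, 257.8]), 0.72)]
top hook_bend [(array([464.3, 244.5]), 0.85), (array([149.5, 239.7]), 0.72), (array([187.1, 199.8]), 0.61)]
top tab [(array([460.6, 257.3]), 0.98), (array([173.5, 201.3]), 0.95), (array([138. , 254.1]), 0.76)]
side eye_bar []
side hook_bend [(array([426.8, 183.9]), 0.96), (array([159.5, 229.3]), 0.77)]
side tab [(array([185.5, 211.2]), 0.81), (array([427.1, 185.2]), 0.68), (array([151.2, 235.1]), 0.55)]
```

View pics/d.png

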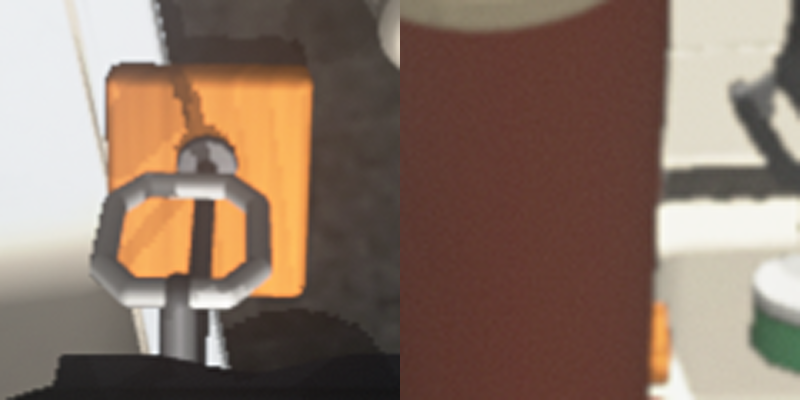

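The left crop shows the eye ring with its lower bar at full-frame (254.8,324), and the foot's near corners at (227.8,284) and (299.2,284.5). In the right crop (side view) the arm hides the eye.

```bash
python3 - <<'E'
from h import *
from scipy.optimize import least_squares
def camp(pos,rot):
    p=ctrl.camera_params('wrist'); W=np.eye(4); W[:3,:3]=R.from_rotvec(rot).as_matrix(); W[:3,3]=pos; return p,W@np.array(p['tool_from_camera'])
c2=camp([.4598,.069,.2408],[-.243,-3.125,-.003]);c1=camp([.4205,-.0396,.3004],[.591,3.085,0]); t=cam('top')
F=[(c2,(227.8,283.8),(.045,-.04,.016)),(c2,(299.2,284.5),(.045,.04,.016)),(c2,(295,364),(.145,.04,.016)),(c2,(254.8,324),(0,0,.15)),(c1,(417,279),(0,0,.15)),
(t,(387,139),(.145,.04,.016)),(t,(419,142),(.145,-.04,.016)),(t,(381,183),(.045,.04,.016)),(t,(414,186),(.045,-.04,.016)),(t,(412,186),(0,0,.15))]
def f(p,F=F):
    Y=R.from_euler('z',p[2]); return np.concatenate([proj(c,np.array([p[0],p[1],0])+Y.apply(X))-u for c,u,X in F])
for G in (F,F[:4],F[5:]):
    r=least_squares(f,[.535,.04,-.16],loss='soft_l1',args=(G,)); print(np.round(r.x,4),np.round(r.fun.reshape(-1,2),1).tolist())
# held tin from v1: tab top centre & hook in tool frame
import pickle
c=pickle.load(open('v2.pkl','rb'));o=ctrl.get_obs();W=R.from_rotvec(o['tool_rot'])
for u,z in (((278,290),.017),((278,333),.017),((278,355),.005)):
    # pixel in v2 full frame, plane above the grasp
    X=atz(c,u,o['tool_pos'][2]+.011+z); print(np.round(W.inv().apply(X-o['tool_pos']),4))
E
```

```text
[ 0.535   0.0413 -0.1828] [[-2.9, 1.4], [-0.1, 2.4], [0.4, 0.7], [0.4, -1.1], [-0.9, -1.1], [-2.0, -1.2], [0.3, 1.4], [-1.1, -2.8], [0.8, -0.3], [-1.8, 4.8]]
[ 0.5341  0.0415 -0.1832] [[-2.9, 0.6], [-0.1, 1.7], [0.5, 0.0], [0.4, -2.2]]
[ 0.5341  0.0379 -0.1578] [[-2.1, -0.7], [0.3, 1.1], [-0.1, -2.1], [1.8, -0.4], [-0.1, 5.2]]
[ 0.0142  0.0008 -0.028 ]
[-0.0019  0.0007 -0.028 ]
[-0.0203  0.0007 -0.016 ]
```

```bash
python3 - <<'E'
from h import *
im=cv2.imread('pics/v2.png')[:,:,::-1]
print([(r,*im[r,277]) for r in range(204,400,3)])
for r in (250,260,270,280): 
    print(r,[(c,*im[r,c]) for c in list(range(206,220,2))+list(range(338,352,2))])
for r in (230,300,320,350,370):
    print(r,[(c,*im[r,c]) for c in range(262,294,2)])
E
```

```text
[(204, np.uint8(138), np.uint8(141), np.uint8(142)), (207, np.uint8(188), np.uint8(191), np.uint8(191)), (210, np.uint8(51), np.uint8(73), np.uint8(56)), (213, np.uint8(56), np.uint8(76), np.uint8(61)), (216, np.uint8(57), np.uint8(77), np.uint8(62)), (219, np.uint8(58), np.uint8(78), np.uint8(63)), (222, np.uint8(57), np.uint8(77), np.uint8(62)), (225, np.uint8(143), np.uint8(123), np.uint8(43)), (228, np.uint8(155), np.uint8(133), np.uint8(42)), (231, np.uint8(156), np.uint8(132), np.uint8(40)), (234, np.uint8(156), np.uint8(133), np.uint8(42)), (237, np.uint8(157), np.uint8(134), np.uint8(42)), (240, np.uint8(157), np.uint8(133), np.uint8(43)), (243, np.uint8(158), np.uint8(134), np.uint8(43)), (246, np.uint8(158), np.uint8(135), np.uint8(42)), (249, np.uint8(158), np.uint8(135), np.uint8(42)), (252, np.uint8(159), np.uint8(136), np.uint8(42)), (255, np.uint8(160), np.uint8(137), np.uint8(42)), (258, np.uint8(160), np.uint8(136), np.uint8(41)), (261, np.uint8(161), np.uint8(137), np.uint8(41)), (264, np.uint8(161), np.uint8(137), np.uint8(41)), (267, np.uint8(161), np.uint8(137), 
[... 8570 characters left out ...]
t8(233), np.uint8(235)), (268, np.uint8(232), np.uint8(234), np.uint8(237)), (270, np.uint8(191), np.uint8(195), np.uint8(197)), (272, np.uint8(153), np.uint8(151), np.uint8(147)), (274, np.uint8(202), np.uint8(200), np.uint8(196)), (276, np.uint8(221), np.uint8(221), np.uint8(214)), (278, np.uint8(224), np.uint8(223), np.uint8(220)), (280, np.uint8(220), np.uint8(219), np.uint8(215)), (282, np.uint8(205), np.uint8(203), np.uint8(198)), (284, np.uint8(152), np.uint8(150), np.uint8(146)), (286, np.uint8(232), np.uint8(235), np.uint8(237)), (288, np.uint8(231), np.uint8(234), np.uint8(235)), (290, np.uint8(231), np.uint8(234), np.uint8(234)), (292, np.uint8(231), np.uint8(234), np.uint8(233))]
```

```bash
python3 - <<'E'
from h import *
from scipy.optimize import least_squares
p=ctrl.camera_params('wrist'); c=(p,np.array(p['tool_from_camera']))
th=np.linspace(0,np.pi/2,20); arch=np.c_[19*np.sin(th),76+19*np.cos(th)]
def P(q,x,z):  # tin (x,z) mm -> tool ; q=d,h,pitch: tab point in tool at (d,h)
    u,w=(x+30)/1e3,(z-90)/1e3; cs,sn=np.cos(q[2]),np.sin(q[2]); u,w=u*cs+w*sn,-u*sn+w*cs
    return proj(c,[q[0]-u,0,q[1]-w])[1]
def f(q): return [P(q,-41,107)-283,P(q,-19,107)-337.5,P(q,-41,45)-224,max(P(q,*a) for a in arch)-381,P(q,-36,0)-209]
for x0 in (1,):
    r=least_squares(f,[0,-.011,0],x_scale=[.01,.01,.1]); print(r.x,np.round(r.fun,1)); 
r=least_squares(lambda q:f([q[0],q[1],0]),[0,-.011],x_scale=.01); print(r.x,np.round(r.fun,1))
E
```

```text
[ 0.00215605 -0.00498555 -0.0265412 ] [-0.9  1.2  0.3 -0.7  0. ]
[ 0.00080541 -0.00333014] [ 1.9  2.1 -0.4 -3.  -2.3]
```

Fit of the held tin: the tab point is 2 mm behind and about 5.5 mm above the TCP, and the tin is nearly upright, with residuals about 1 px. The hook bend is therefore 28 mm ahead of the TCP and 2 mm above it. Stand: eye at (.535,.041), yaw −.17.

```bash
python3 -c "
from h import *
go((.4483,.0549,.168),np.pi-.17)"
```

```text
t 10.73 shift [-0.0373  0.1008  0.0303] turn [-0.      0.      0.0113]
```

```bash
python3 -m jog '0 0 0.035 0.01 0 0 0;0 0 0.07 0.02 0 0 0;0 -0.012 0.1 0.03 0 0 0.011;0 -0.03 0.101 0.03 0 0 0.011;0 -0.037 0.101 0.03 0 0 0.011;0 -0.037 0.101 0.03 0 0 0.011;0 -0.037 0.101 0.03 0 0 0.011;0 -0.037 0.101 0.03 0 0 0.011'
python3 - <<'E'
from h import *
for n in('top','side'):
  save(n,n+'6.png');c=cam(n)
  for th in('eye_bar','hook_bend','tab','stand','shaker'): print(n,th,[(np.round(d['xy'],1),round(d['p'],2)) for d in ctrl.tip_of(n,th)])
  print('pred eye',proj(c,(.535,.041,.15)),'bend',proj(c,(.476,.050,.170)))
a=cv2.imread('pics/top6.png')[140:260,350:450]; a=cv2.resize(a,(400,480),interpolation=2)
b=cv2.imread('pics/side6.png')[130:250,320:420]; b=cv2.resize(b,(400,480),interpolation=2)
cv2.imwrite('pics/e.png',np.hstack([a,b]))
E
```

```text
t: 11.4
tool_pos: [0.4477, 0.0544, 0.1686]
tool_rot: [-0.269, -3.13, 0.0]
contact_force: [0.2, 0.7, -1.3]
opening: 0.0091
grip_force: 60.6
top eye_bar [(array([408.6, 185.2]), 0.69)]
top hook_bend [(array([146.3, 240.6]), 0.88), (array([411. , 218.6]), 0.87), (array([186.1, 203. ]), 0.87), (array([409. , 232.9]), 0.58)]
top tab [(array([172.9, 204.1]), 0.92), (array([140.8, 252.9]), 0.85), (array([408.8, 231.7]), 0.56), (array([397.6, 200.2]), 0.44)]
top stand [(array([393.4, 202. ]), 0.64)]
top shaker [(array([361.9, 204.1]), 0.6), (array([407.3, 186.6]), 0.18)]
pred eye [410.31524078 190.78687452] bend [410.4066946  219.15801802]
side eye_bar []
side hook_bend [(array([198.1, 215.7]), 0.89), (array([160.4, 226.4]), 0.72)]
side tab [(array([188.7, 212.6]), 0.77), (array([152.3, 233.5]), 0.69)]
side stand []
side shaker []
pred eye [377.5713518 183.8654996] bend [379.43992828 187.00790736]
```

View pics/e.png

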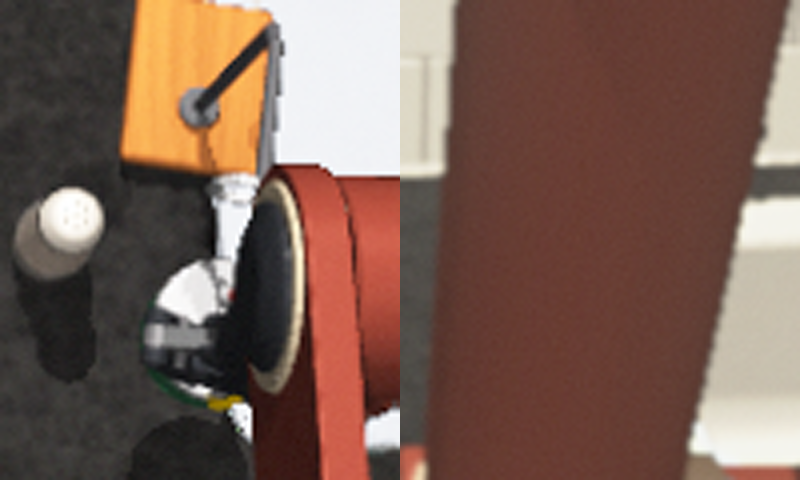

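The top crop shows the eye just ahead of the hook at about (408,187), with the white hook and red gate in line behind it at about (408,213). The shaker is clear to the left at (368,195). In the side view the arm hides the scene. Next I check the arm rod at its known height.

```bash
python3 - <<'E'
from h import *
t=cam('top')
for e,p in (((416.6,184),(418.4,147)),((415.5,182.5),(418.75,147.5))):
    a,b=atz(t,e,.188),atz(t,p,.188);print(a,b,np.linalg.norm(b-a),np.arctan2(*(b-a)[[1,0]]))
print('post foot',atz(t,(399.5,166.5),.016))
im=cv2.imread('pics/top5.png')[172:196,398:424]; print(im.min(2))
for y in(-.014,0,.014):
  print([np.round(proj(t,(.535+x-.16*-y*-1,.041+y,z)),1).tolist() for x,z in((0,.15),(0,.185))])
E
```

```text
[0.54055531 0.03811879 0.188     ] [0.61325508 0.02890765 0.188     ] 0.0732809781467558 -0.1260295317446568
[0.54350909 0.04004412 0.188     ] [0.6122462 0.0282971 0.188    ] 0.06973365378570236 -0.16926266221323188
post foot [0.61697899 0.02562697 0.016     ]
[[ 45  42  46  46  50  76  79  76  78  87  84  81  80  86  66  70  71 104
  132 137 123 189 241 241 241 241]
 [ 59  58  48  47  68  80  78  75  77  82  84  79  77  82  69  64  71 104
  132 138 182 241 241 242 242 240]
 [ 83  64  49  47  71  79  78  77  79  85  81  78  79  83  67  64  65 100
  133 134 176 241 241 241 240 240]
 [ 84  67  49  45  70  81  77  73  78  82  78  80  79  81  68  64  61 111
  136 131 176 241 241 241 241 241]
 [ 84  62  52  46  60  77  76  77  77  81  79  79  76  81  68  64  62 112
  139 129 172 241 241 241 241 241]
 [ 84  65  50  48  46  73  74  74  79  79  78  78  79  79  76  66  57 120
  144 125 167 241 240 240 241 242]
 [ 84  63  51  49  48  73  75  74  79  79  79  76  77  79  81  74  67 120
  140 120 156 241 240 240 241 241]
 [ 82  64  48  50  51  61  72  74  78  80  77  76  80  75  75  82  74 123
 
[... 1177 characters left out ...]
 220 171 170 170 154
  150 208 188  94  86 134 185 218]
 [ 45  49  38  30  27 136 182 231 242 242 212 198 199 214 215 214 215 118
  109 140 192 195 192 217 241 241]
 [ 43  43  39  28  32  47 153 228 241 242 243 242 243 242 243 242 241 189
  187 193 227 239 242 242 242 242]
 [ 45  45  36  28  28  38 135 227 241 243 243 242 243 242 242 242 242 241
  241 235 227 239 242 241 241 241]
 [ 46  46  42  32  28  26 136 228 241 242 242 242 242 242 242 243 242 241
  240 236 228 239 242 241 242 241]
 [ 50  48  50  41  34  31 125 224 241 242 242 242 242 242 242 242 242 240
  240 238 228 239 242 241 241 240]]
[[417.2, 189.5], [422.0, 185.9]]
[[410.3, 190.8], [414.9, 187.2]]
[[403.4, 192.1], [407.8, 188.5]]
```

The eye agrees at (.536,.040), yaw −.15. The hook is in line, 61 mm short of the eye. I push in slowly.

```bash
python3 -m jog '0 -0.015 0 0 0 0 0;0 -0.03 0 0 0 0 0;0 -0.036 0 0 0 0 0;0 -0.042 0 0 0 0 0;0 -0.046 0 0 0 0 0;0 -0.05 0 0 0 0 0;0 -0.05 0 0 0 0 0' 80; python3 -m jog '0 -0.003 0 0 0 0 0;0 -0.006 0 0 0 0 0;0 -0.009 0 0 0 0 0;0 -0.011 0 0 0 0 0;0 -0.011 0 0 0 0 0'
```

```text
t: 12.58
tool_pos: [0.4967, 0.0467, 0.1674]
tool_rot: [-0.266, -3.128, 0.0]
contact_force: [-2.9, -0.1, -4.2]
opening: 0.0088
grip_force: 81.5
t: 13.0
tool_pos: [0.5086, 0.0446, 0.1679]
tool_rot: [0.266, 3.129, -0.0]
contact_force: [1.1, 0.4, -5.6]
opening: 0.0087
grip_force: 81.3
```

Force is consistent with the gate being pressed inward. Now I lower so the bar rises into the arch.

```bash
python3 -m jog '0 0 0 0.004 0 0 0;0 0 0 0.008 0 0 0;0 0 0 0.012 0 0 0;0 0 0 0.015 0 0 0;0 0 0 0.017 0 0 0;0 0 0 0.017 0 0 0'; python3 -m jog '0 0 0 0.002 0 0 0;0 0 0 0.003 0 0 0;0 0 0 0.003 0 0 0'
```

```text
t: 13.5
tool_pos: [0.5082, 0.0448, 0.151]
tool_rot: [0.266, 3.13, -0.0]
contact_force: [-0.6, 0.9, -1.3]
opening: 0.0085
grip_force: 81.5
t: 13.75
tool_pos: [0.5082, 0.0448, 0.1482]
tool_rot: [0.266, 3.13, -0.0]
contact_force: [-0.7, 0.7, -1.2]
opening: 0.0087
grip_force: 81.5
```

```bash
python3 -m jog '0 0 0 0.001 0 0 0;0 0 0 0.0015 0 0 0;0 0 0 0.0015 0 0 0'; python3 -m jog '0 0 0 0.001 0 0 0;0 0 0 0.0015 0 0 0;0 0 0 0.0015 0 0 0'
```

```text
t: 14.0
tool_pos: [0.5086, 0.0448, 0.1477]
tool_rot: [0.266, 3.129, -0.0]
contact_force: [-1.5, -0.9, 3.2]
opening: 0.0089
grip_force: 82.3
t: 14.25
tool_pos: [0.5088, 0.0448, 0.1474]
tool_rot: [0.266, 3.129, -0.0]
contact_force: [-5.3, -0.2, 8.7]
opening: 0.0087
grip_force: 83.3
```

Upward force shows the hook resting on the bar. I ease off, then release gently.

```bash
python3 -m jog '0 0 0 -0.0025 0 0 0;0 0 0 -0.0025 0 0 0' 20; python3 -m jog '0.012 0 0 0 0 0 0;0.016 0 0 0 0 0 0;0.022 0 0 0 0 0 0;0.03 0 0 0 0 0 0;0.04 0 0 0 0 0 0;0.04 0 0 0 0 0 0;0.04 0 0 0 0 0 0;0.04 0 0 0 0 0 0;0.04 0 0 -0.01 0 0 0;0.04 0 0 -0.03 0 0 0;0.04 0.005 0 -0.055 0 0 0;0.04 0.03 0 -0.085 0 0 0;0.04 0.06 0 -0.09 0 0 0;0.04 0.06 -0.03 -0.09 0 0 0;0.04 0.06 -0.07 -0.09 0 0 0;0.04 0.06 -0.11 -0.09 0 0 0;0.04 0.06 -0.15 -0.09 0 0 0;0.04 0.06 -0.15 -0.09 0 0 0'
python3 - <<'E'
from h import *
t=cam('top');s=cam('side')
print('pred bend',proj(t,(.535,.041,.15)),proj(s,(.535,.041,.15)))
for n in('top','side'):
  save(n,n+'7.png')
  for th in('hook_bend','tab','tin','mill','shaker'): print(n,th,[(np.round(d['xy'],1).tolist(),round(d['p'],2)) for d in ctrl.tip_of(n,th)])
E
```

```text
t: 14.42
tool_pos: [0.5084, 0.0448, 0.1481]
tool_rot: [0.266, 3.129, 0.0]
contact_force: [-0.0, 0.4, -0.6]
opening: 0.0083
grip_force: 82.0
t: 15.92
tool_pos: [0.4227, -0.0984, 0.239]
tool_rot: [0.279, 3.128, -0.005]
contact_force: [0.4, -0.3, 0.3]
opening: 0.04
grip_force: 0.0
pred bend [410.31524078 190.78687452] [377.5713518 183.8654996]
top hook_bend [([146.9, 241.1], 0.91), ([186.0, 198.8], 0.85), ([408.8, 193.4], 0.59)]
top tab [([138.7, 253.1], 0.91), ([410.1, 204.6], 0.83), ([173.8, 202.0], 0.68)]
top tin [([158.7, 246.4], 0.81), ([397.9, 197.9], 0.8), ([191.7, 212.5], 0.7)]
top mill [([502.7, 267.4], 0.61), ([394.5, 200.5], 0.34)]
top shaker [([358.2, 200.1], 0.96)]
side hook_bend [([201.0, 213.3], 0.76), ([160.0, 227.3], 0.71), ([374.9, 184.3], 0.61)]
side tab [([150.5, 230.8], 0.66), ([188.7, 210.0], 0.61), ([377.4, 187.3], 0.53)]
side tin [([169.0, 262.0], 0.73), ([205.1, 239.9], 0.71), ([372.2, 214.5], 0.56)]
side mill []
side shaker []
```

```bash
python3 -m jog '0.04 0 0 0 0 0 0;0.04 0 0 0 0 0 0;0.04 0 0 0 0 0 0;0.04 0 0 0 0 0 0;0.04 0 0 0 0 0 0;0.04 0 0 0 0 0 0;0.04 0 0 0 0 0 0;0.04 0 0 0 0 0 0;0.04 0 0 0 0 0 0;0.04 0 0 0 0 0 0;0.04 0 0 0 0 0 0;0.04 0 0 0 0 0 0;0.04 0 0 0 0 0 0;0.04 0 0 0 0 0 0;0.04 0 0 0 0 0 0;0.04 0 0 0 0 0 0;0.04 0 0 0 0 0 0;0.04 0 0 0 0 0 0;0.04 0 0 0 0 0 0;0.04 0 0 0 0 0 0'
python3 - <<'E'
from h import *
t=cam('top');s=cam('side'); a=save('side','s8.png').astype(int); b=save('top','t8.png').astype(int)
a2=save('side','s9.png').astype(int)
print('motion',abs(a-a2)[130:260,330:430].max())
print('hook',tri([ray(s,(374.9,184.3)),ray(t,(408.8,193.4))]),'tab',tri([ray(s,(377.4,187.3)),ray(t,(410.1,204.6))]),'tin',tri([ray(s,(372.2,214.5)),ray(t,(397.9,197.9))]))
for th in ('mill','shaker','jar','soap'): ds=ctrl.tip_of('top',th); print(th,[(np.round(atz(t,d['xy'],0),3),round(d['p'],2)) for d in ds])
red=(a[:,:,0]>130)&(a[:,:,1]<70)&(a[:,:,2]<70); ys,xs=np.nonzero(red[165:215,355:400]); print('red side',list(zip(xs+355,ys+165)))
print('gate shut pred side',proj(s,(.535+.016,.041-.003,.114)),proj(s,(.551,.038,.138)),'open',proj(s,(.535-.004,.041,.127)))
E
```

```text
t: 18.18
tool_pos: [0.4237, -0.0929, 0.2378]
tool_rot: [0.266, 3.13, -0.0]
contact_force: [1.1, 0.2, -0.4]
opening: 0.0402
grip_force: 0.0
motion 8
hook (array([0.5295915 , 0.04694039, 0.15201152]), np.float64(0.0019327542117613715)) tab (array([0.5068228 , 0.04603926, 0.15455886]), np.float64(0.0014269179116706294)) tin (array([0.53713659, 0.04677142, 0.06188523]), np.float64(0.0013724611579907418))
mill [(array([ 0.382, -0.202,  0.   ]), 0.69)]
shaker [(array([0.534, 0.122, 0.   ]), 0.74)]
jar [(array([0.548, 0.331, 0.   ]), 0.8)]
soap [(array([0.449, 0.414, 0.   ]), 0.72)]
red side []
gate shut pred side [376.4629277  193.87172367] [377.13196484 185.40670305] open [377.23730118 192.83036379]
```

Hook bend measures z = 0.152 and the tin's underside 0.062, with the tin at rest at the eye. The mill stands at (.38,−.20), and the jar and soap have not moved. The shaker is within 6 mm of its first reading. Handing in.

```bash
python3 -c "
from station import ctrl
print(ctrl.finish_job())"
```

```text
the job is handed in; nothing more can be done
None
```

The job is handed in, with no verdict returned: the tin hangs at rest by its hook on the eye, and the mill measured 0.29 m clear of the eye; I inferred the gate snapping shut from the wrist force rather than seeing it, and soap, jar and shaker read within about 6 mm of their starts.

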